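# Lock the glass cassette in the gel tank with its tension wedge

### The job

Clamp the glass cassette in the gel tank: take the hollow tapered wedge (not the thin flat plate) from the drying stand and slide it toe down into the narrow gap between the glass and the two sloped ribs, sloped face on the ribs, centred and upright. How deep it goes differs from cassette to cassette, so go by feel: push it down until it is firmly wedged, with about 20 N on it and never so hard that the glass could crack, then let go. Do not drop the wedge, leave the flat plate hanging in the stand and do not disturb the other things.

Things in the scene. Friction and masses are not known exactly. Their poses are not given: they have to be found in the camera images.
- wedge: Grey tapered hollow wedge, 130 g, hanging upright by the ears of its shoulder bar. Origin: at toe (lower edge) height, straight below the tab's middle; z up, y along its width, +x out of its flat face, -x out of its sloped face. 100 mm wide, 95 mm tall to the bar. Bar 20.5 x 126 x 8 mm, underside 94.5 mm above the toe. Flat face goes to the glass, sloped face to the ribs.
- wedge_tab (a point): Middle of the wedge's tab, 122.5 mm above the toe. The tab is a loop 14 mm thick (x), 44 mm wide (y), standing on the shoulder bar, from 102.5 to 144.5 mm above the toe; grip it across either.
- wedge_slope (a point): Top middle of the wedge's sloped face: x = -10 mm, z = 95 mm in the wedge's frame. The sloped face runs from x = +2 mm at the toe to here (taper 1 in 8); the flat face is the plane x = +9.8 mm; so the toe is 8 mm thick, with rounded edges.
- tank: Clear gel tank, fixed, 120 mm (x) x 150 mm (y), rim at z = 105 mm, walls 4 mm. Origin: on the bench under its centre; z up; -x is the side with the wedge gap, towards the robot. Glass cassette (8 mm thick, 100 mm wide, z = 11 to 107 mm) upright across it, before a white core. Core posts reach z = 128 mm at x = -3, y = +-56 mm; nothing else is above 108 mm.
- gap_mouth (a point): Point of the tank at x = -46, y = 0, z = 105 mm: middle of the gap's mouth for an average cassette. The glass face towards the ribs is a plane at x = -41.0 to -36.5 mm (tank frame), different each time and not told, so the gap at the rib tops is 12.3 to 16.7 mm wide and the wedge bites with its toe anywhere from 30 to 66 mm above the bench.
- stand: White drying stand, fixed, 130 mm (x) x 150 mm (y). Origin: on the bench under its centre, z up. Two cheeks, 6 mm thick at y = +-58 mm, carry the ears of the hanging parts at z = 115 mm, in two places at x = -30 and +30 mm between stops; wedge and flat plate hang in either place. Stops and corners reach z = 123 mm.
- plate: Clear flat blanking plate, 6 mm thick (x), 100 mm wide, with a 10 x 126 x 8 mm bar and a plain tab 50 mm wide, 18 mm tall and 6 mm thick on top (120.5 mm above its origin, which lies 3 mm below the middle of its lower edge). It hangs in the other place of the stand and stays there.
- dish: closed petri dish, 60 mm across, 14 mm tall, a bystander on the bench; origin under its centre
- beaker: small glass beaker, 74 mm across, 87 mm tall, a bystander to the left of the tank; origin under its centre
- wash_bottle: white wash bottle with a bent spout, 66 x 102 x 214 mm, a bystander behind the stand; origin under its centre
- vial_a: sample vial, 27 mm across, 66 mm tall, a bystander to the left of the tank; origin under its centre
- rib_face (a point): Point of the tank at x = -47.6, y = 0, z = 55 mm, midway between the two white sloped ribs (16 mm wide, y = +-34 mm) and in the plane of their faces, which runs from x = -42 mm at z = 10 mm to x = -53.25 mm at z = 100 mm, the rib tops (taper 1 in 8, as the wedge). The gap narrows downward. The wall behind is at x = -56 mm.
- gasket (a point): Point of the tank at x = -30.5, y = 0, z = 60 mm, on the black rubber gasket behind the glass. The glass yields on it towards +x by 1 mm per 16 N (8 mm at most). Once it bites, the wedge moves along the ribs' slope; held stiffly it jams on one face alone. Friction is about 0.6, so a wedge stays where it is pushed, and 20 N down on it clamps with 14 to 21 N.
Not all that is in view belongs to the job. Of the things shaped like the wedge, the grey one is meant.

How it is judged:
By the outcome, as a careful person would: the job done as asked, in the order asked, and still so for the second after the job is handed in, with the robot touching nothing.
It also fails if it takes over 48 s, if anything falls off the work surface, if the arm or the gripper's body presses on something with over 40 N, if the wrist force passes 120 N, or if a joint passes its speed limit or range.

### The arm

A 7-joint arm with a two-finger parallel gripper is mounted at the origin on a cart in front of the work surface, level with it; the furniture and walls round the work are solid. World frame = base frame: x ahead of the robot, y to its left, z up, the work surface at z = 0. Lengths are in m, angles in rad, forces in N, time in s.
With the tool pointing down it reaches from about 0.4 to 0.75 m from the base axis. Payload 19.5 kg.
Tool frame: the origin (TCP) lies on the centre line of the jaws, within the pads' length; the fingertips stand 11 mm ahead of it and the grasp point (between the pads) lies 8 mm behind it; z points along the fingers, y is the line along which they close (so a half turn about z gives the same grasp; the last joint's range is limited). The gripper opens to 85 mm and grips with 20 to 120 N. Pads are 22 mm wide; open, the fingers measure 114 mm over their backs; the gripper's body (76 mm by 85 mm) begins 54 mm behind the grasp point. The pads swing forward as they close: fully open they stand 13 mm farther back than shut.
Start: joints at [-1.323, 0.707, -0.028, 1.485, 0.022, 0.951, -0.075], TCP at [0.164, 0.551, 0.242] pointing down, gripper open.
Joint ranges: [-2.71, 2.71], [-0.32, 2.16], [-1.57, 1.52], [0, 2.45], [-1.46, 4.6], [0, 2.02], [-2.83, 2.83]. Speed limits (rad/s): [1.89, 1.89, 2.57, 2.57, 3.01, 3.01, 3.01].

### API

Orientations are given as a unit quaternion [x, y, z, w].
In Python, from plant import r gives the robot as it stands. Calls block until the motion is done:
- r.move_to(position, orientation): joint-space move of the TCP to a pose.
- r.line_to(position, frame=None, velocity=0.15, until_force=None): straight line of the TCP; frame=None keeps the orientation; velocity is the mean speed in m/s. With until_force (N) it stops when the force on the tool has changed by that much, and returns True; else False.
- r.move_joints(angles): joint-space move.
- r.open_gripper() and r.grasp(): open the fingers fully, or close them until they stop; the grip force is fixed at half the most.
- r.sleep(seconds).
- r.solve_ik(position, orientation): joint angles nearest the present ones, or None.
- r.camera(name): name is "scene" or "top"; returns the picture (384x512x3 uint8, blue, green, red); there is no depth.
- r.get_calibration(name): a dict with "camera_matrix" (3x3 intrinsics, pixels), "eye" and "rotation" of the camera in the world. Camera axes: x right, y down, z forward; pixel columns grow to the right and rows downward; lengths in m; the calibration is good to about 2 mm. A picture is of the moment at which its call begins. get_calibration takes no time and is no camera call.
A pose or a line that the arm cannot do raises r.MotionError and nothing moves.
- r.sign_off(): hands the job in; it is judged then, once.
Readings, each from a call of its own:
- r.current_time(): time.
- r.current_joint_positions(): joint angles.
- r.current_joint_velocities(): joint speeds.
- r.current_tau(): joint torques, N m.
- r.current_tcp_pos(): TCP position.
- r.current_ee_rot(): TCP orientation.
- r.current_wrist_force(): force on the tool from outside, world axes, zero at the start.
- r.current_ft_torque(): the same for the moment, N m.
- r.current_opening(): finger opening in m.
- r.current_grasp_force(): force on a finger pad.
Only numpy, scipy, OpenCV 4.12 (cv2) and the standard library are available. Lean on these libraries where they do the work, as an engineer would, in place of code of your own. Each camera call takes 0.05 s, during which the arm holds its last target. There are 200 camera calls.

## Working session

There is one attempt and no reset: what is moved stays moved. The work goes in short steps, each a Python script; the robot and the scene stay as the last script left them, time stands still between calls to the robot, and variables do not carry over. Pictures are saved under pics/ and viewed, at most 12 in all, crops included, and the job is handed in when it is done.

```bash
ls; mkdir -p pics
python3 - <<'E'
from plant import r
import cv2,numpy as np
for n in("scene","top"):
    c=r.get_calibration(n);print(n,c)
    cv2.imwrite(f"pics/{n}0.png",cv2.resize(r.camera(n),(800,600),interpolation=cv2.INTER_CUBIC))
print(r.current_time(),r.current_ee_rot(),r.current_opening())
E
```

```text
pics
scene {'camera_matrix': array([[366.04461076,   0.        , 256.26700312],
       [  0.        , 366.04461076, 194.82570591],
       [  0.        ,   0.        ,   1.        ]]), 'eye': array([0.16951192, 0.43078819, 0.76854251]), 'rotation': array([-0.3394578 ,  0.88356286, -0.29788329,  0.1238976 ])}
top {'camera_matrix': array([[448.35764441,   0.        , 255.84312694],
       [  0.        , 448.35764441, 190.34402232],
       [  0.        ,   0.        ,   1.        ]]), 'eye': array([0.2889119 , 0.05186465, 1.29089257]), 'rotation': array([-0.69794886,  0.70899891, -0.0711439 ,  0.07159943])}
0.1 [ 1.44373051e-01  9.89523201e-01 -5.00730183e-04 -7.45245047e-05] 0.08550000414092183
```

View pics/scene0.png

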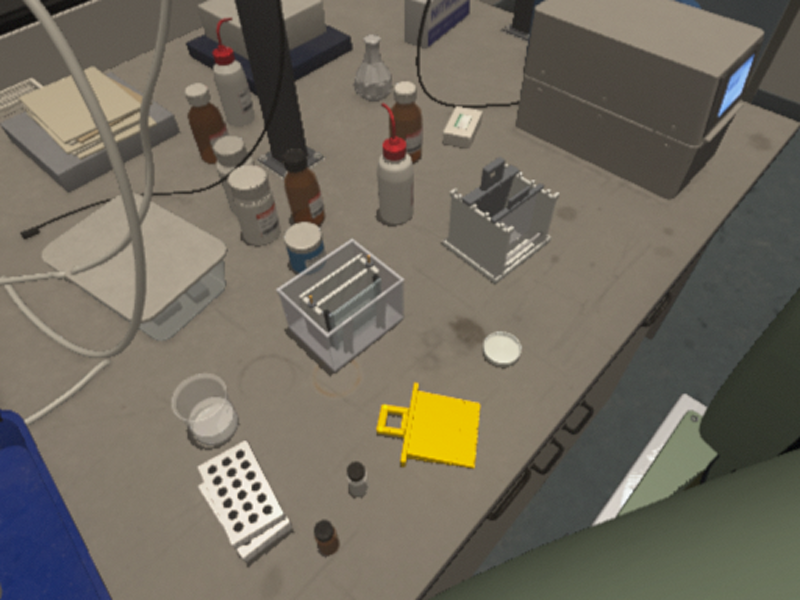

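View pics/top0.png

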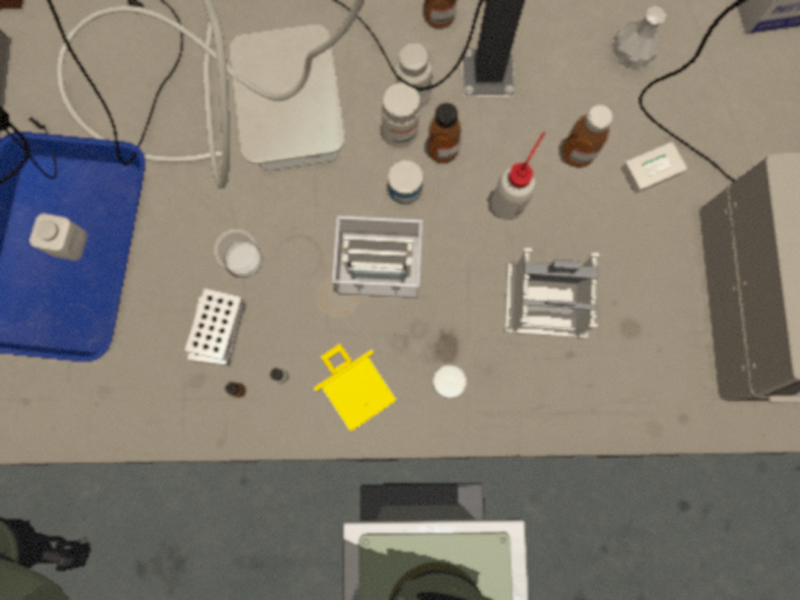

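The scene shows the grey wedge hanging in the stand's rear place (tab at scene px ~(493,172), top (570,267) in the 800-px pictures). Look-alikes: the clear plate in the front place (top (552,302)) and the yellow wedge on the bench (top (352,390)). The tank is at top (378,256), and the grey wedge is the one I want. Next I'll check it in close crops.

```bash
cat > h.py <<'E'
import cv2,numpy as np
from scipy.spatial.transform import Rotation as R
from plant import r
def cal(n):
    c=r.get_calibration(n); return c["camera_matrix"],np.array(c["eye"]),R.from_quat(c["rotation"]).as_matrix()
def ray(n,uv):
    K,e,M=cal(n); d=M@np.linalg.solve(K,[uv[0],uv[1],1]); return e,d/np.linalg.norm(d)
def onz(n,uv,z):
    e,d=ray(n,uv); return e+d*(z-e[2])/d[2]
def proj(n,p):
    K,e,M=cal(n); q=K@(M.T@(np.array(p)-e)); return q[:2]/q[2]
def crop(im,x,y,w,h,s): return cv2.resize(im[y:y+h,x:x+w],None,fx=s,fy=s,interpolation=cv2.INTER_CUBIC)
E
python3 - <<'E'
from h import *
s=r.camera("scene");t=r.camera("top")
cv2.imwrite("pics/s.png",s);cv2.imwrite("pics/t.png",t)
a=np.vstack([np.hstack([crop(t,315,150,80,75,5),crop(t,205,130,80,75,5)]),np.hstack([crop(s,275,95,88,75,4.545)[:,:400],crop(s,172,150,88,75,4.545)[:,:400]])[:225*2]])
a=cv2.convertScaleAbs(a,alpha=1.2);print(a.shape)
cv2.imwrite("pics/c1.png",a[:600] if a.shape[0]<=600 else cv2.resize(a,(800,600)));print(a.shape)
E
```

```text
(716, 800, 3)
(716, 800, 3)
```

Run:
```python
from h import *
# rough poses
f=512/800
for nm,p,z in [("tankTL",(334,217),.105),("tankTR",(422,219),.105),("tankBR",(420,295),.105),("tankBL",(334,292),.105),("wtab",(568,266),.144),("dish",(450,381),.014)]:
    print(nm,onz("top",np.array(p)*f,z).round(3))
print(r.solve_ik([.55,-.25,.3],[1,0,0,0]))
```

```text
tankTL [0.679 0.165 0.105]
tankTR [0.673 0.009 0.105]
tankBR [0.536 0.016 0.105]
tankBL [0.543 0.164 0.105]
wtab [ 0.574 -0.234  0.144]
dish [ 0.394 -0.038  0.014]
[ 0.04442459  0.81469369  0.80367219  1.2816732  -0.5787554   1.27826791
 -0.72164123]
```

View pics/c1.png

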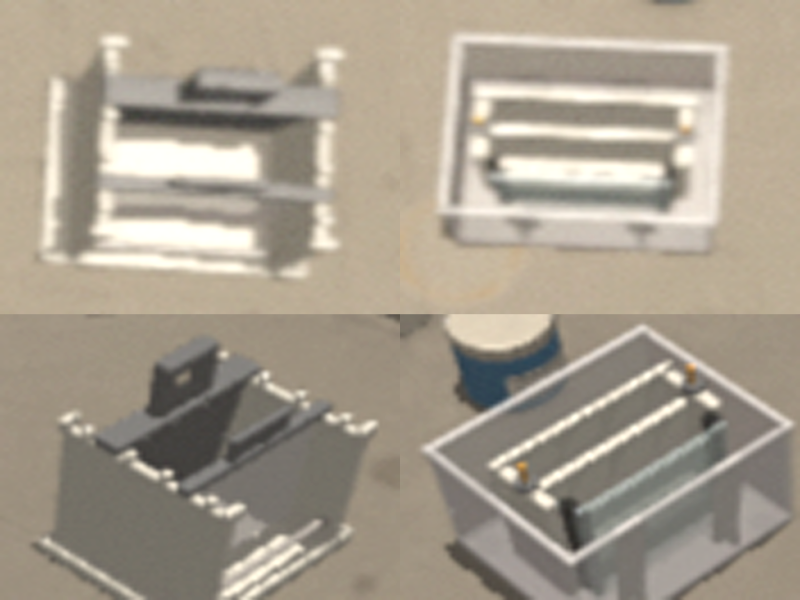

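The crops confirm that the part in the rear place is the grey hollow wedge with a loop tab. The thin plate is in the front place, and the tank gap is on the robot's side. Next I'll measure the rim ridges and wedge edges at sub-pixel level.

```bash
cat >> h.py <<'E'
def edge(im,n,a,b,z,mode,half=4,m=40):
    """sub-pixel line near a-b: mode 'ridge' bright centroid, 'step' strongest gradient; returns world pts on plane z"""
    a=np.array(a,float);b=np.array(b,float);t=(b-a)/np.linalg.norm(b-a);nn=np.array([-t[1],t[0]])
    o=np.arange(-half,half+.01,.1);P=[]
    for s in np.linspace(.08,.92,m):
        q=a+(b-a)*s+o[:,None]*nn
        v=cv2.remap(im,q[:,:1].astype(np.float32),q[:,1:].astype(np.float32),cv2.INTER_CUBIC)[:,0].astype(float)
        if mode=='ridge': w=np.clip(v-(v.min()+.6*(np.ptp(v))),0,None);w*=np.abs(o-o[v.argmax()])<1.5
        else: w=np.abs(np.gradient(cv2.GaussianBlur(v[:,None],(1,9),2)[:,0]));w*=np.abs(o-o[w.argmax()])<1
        P.append(q[0]+(nn*(w@o/w.sum()-o[0])))
    W=np.array([onz(n,p,z)[:2] for p in P])
    vx,vy,x,y=cv2.fitLine(W.astype(np.float32),cv2.DIST_HUBER,0,1e-3,1e-3).ravel()
    d=(W-[x,y])@[-vy,vx]
    return np.array([x,y]),np.array([vx,vy]),np.median(abs(d))*1e3
def inter(l,k):
    s=np.linalg.solve(np.c_[l[1],-k[1]],k[0]-l[0]);return l[0]+l[1]*s[0]
E
cat > m.py <<'E'
from h import *
t=cv2.imread("pics/t.png",0);s=cv2.imread("pics/s.png",0)
T=[(216,138.4),(270.3,140.5),(268.4,182),(213.3,181)]
f=.64 ; S=[(353*f,243*f),(404*f,282*f),(336*f,365*f),(280*f,293*f)]
# scene corners from the crop: x=172+(X-400)/4.545, y=150+(Y-314)/3.81
S=[(172+(X-400)/4.545,150+(Y-314)/3.81) for X,Y in [(424,449),(643,330),(790,425),(573,558)]]
for n,im,C in(("top",t,T),("scene",s,S)):
    L=[edge(im,n,C[i],C[(i+1)%4],.105,'ridge',3) for i in range(4)]
    Q=np.array([inter(L[i-1],L[i]) for i in range(4)])
    print(n,"centre",Q.mean(0).round(4),"sides",[round(float(np.linalg.norm(Q[i]-Q[(i+1)%4])),4) for i in range(4)],
     "yaw",[round(float(np.degrees(np.arctan(-l[1][0]/l[1][1] if i%2==0 else l[1][1]/l[1][0]))),2) for i,l in enumerate(L)],[round(float(l[2]),2) for l in L])
    print(Q.round(4).tolist())
E
python3 m.py
python3 - <<'E'
from h import *
s=cv2.imread("pics/s.png");t=cv2.imread("pics/t.png")
a=cv2.resize(s[92:152,280:360],(800,600),interpolation=cv2.INTER_CUBIC)
cv2.imwrite("pics/c2.png",cv2.convertScaleAbs(a,alpha=1.5))
a=cv2.resize(t[155:218,320:390],(780,600*63*11//(63*11)),interpolation=cv2.INTER_CUBIC)
cv2.imwrite("pics/c3.png",cv2.convertScaleAbs(cv2.resize(t[155:215,318:398],(800,600),interpolation=cv2.INTER_CUBIC),alpha=1.5))
E
```

```text
top centre [0.6175 0.0901] sides [0.1472, 0.1164, 0.1451, 0.1165] yaw [-3.98, -5.05, -3.96, -4.03] [0.09, 0.5, 0.38, 0.13]
[[0.6805999875068665, 0.15889999270439148], [0.6704000234603882, 0.01209999993443489], [0.5544000267982483, 0.02239999920129776], [0.5644000172615051, 0.1670999974012375]]
scene centre [0.6175 0.0917] sides [0.1468, 0.1171, 0.147, 0.1165] yaw [-3.74, -3.85, -3.98, -3.96] [0.11, 0.04, 0.07, 0.06]
[[0.6805999875068665, 0.16099999845027924], [0.6710000038146973, 0.014499999582767487], [0.5541999936103821, 0.022299999371170998], [0.5644000172615051, 0.16899999976158142]]
```

View pics/c2.png

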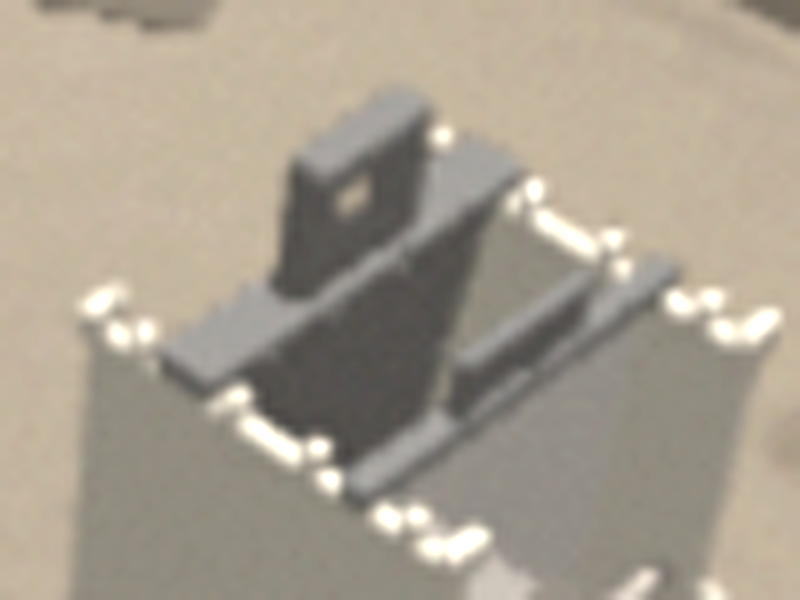

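View pics/c3.png

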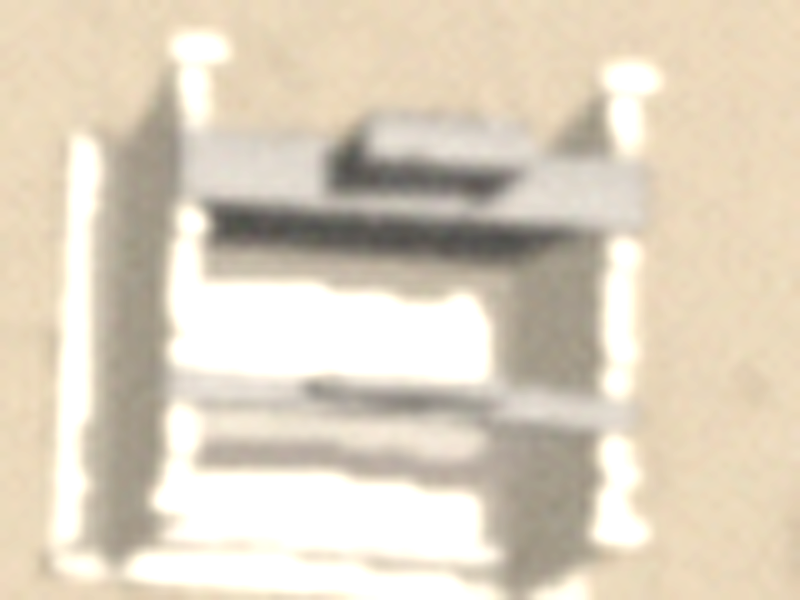

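The crops show the wedge's dark sloped face turned to the robot (c3 at (380,225), about 4 px deep, so it recedes). Tab top corners in c2 are about (293,155), (310,182), (435,105) and (400,85). The bar runs in c3 from (187,165) to (648,195).

```bash
cat > w.py <<'E'
from h import *
t=cv2.imread("pics/t.png",0);s=cv2.imread("pics/s.png",0)
ct=lambda X,Y:(318+(X+.5)/10-.5,155+(Y+.5)/10-.5)
cs=lambda X,Y:(280+(X+.5)/10-.5,92+(Y+.5)/10-.5)
yaw=lambda l:round(float(np.degrees(np.arctan(-l[1][0]/l[1][1]))),2)
def show(nm,l):
    print(nm,l[0].round(4),yaw(l),round(float(l[2]),2))
A=edge(t,"top",ct(190,132),ct(330,141),.123,'step',2);show("top bar back",A)
B=edge(t,"top",ct(200,203),ct(640,228),.123,'step',2);show("top bar front",B)
C=edge(t,"top",ct(370,112),ct(520,122),.165,'step',2);show("top tab back",C)
D=edge(t,"top",ct(365,158),ct(500,165),.165,'step',2);show("top tab front",D)
E_=edge(s,"scene",cs(310,182),cs(432,107),.165,'step',1.5);show("scn tab front",E_)
F=edge(s,"scene",cs(293,155),cs(390,88),.165,'step',1.5);show("scn tab back",F)
for p in [(185,165),(648,195)]: print("top bar end",onz("top",ct(*p),.123).round(4))
for p in [(360,135),(528,143)]: print("top tab end",onz("top",ct(*p),.165).round(4))
for p in [(163,352),(207,380),(522,165),(465,132)]: print("scn bar",onz("scene",cs(*p),.123).round(4))
for p in [(293,155),(312,182),(435,105),(405,85)]: print("scn tab",onz("scene",cs(*p),.165).round(4))
E
python3 w.py
```

```text
top bar back [ 0.5856 -0.1865] -14.47 1.58
top bar front [ 0.5624 -0.2279] -4.86 0.35
top tab back [ 0.578  -0.2257] 0.61 2.8
top tab front [ 0.5672 -0.2206] -6.57 0.19
scn tab front [ 0.5672 -0.2195] -6.48 0.36
scn tab back [ 0.5807 -0.2242] -1.35 0.46
top bar end [ 0.5777 -0.1651  0.123 ]
top bar end [ 0.5675 -0.2886  0.123 ]
top tab end [ 0.5746 -0.203   0.165 ]
top tab end [ 0.5718 -0.2463  0.165 ]
scn bar [ 0.5863 -0.1627  0.123 ]
scn bar [ 0.5712 -0.1618  0.123 ]
scn bar [ 0.56   -0.2852  0.123 ]
scn bar [ 0.5798 -0.2865  0.123 ]
scn tab [ 0.5805 -0.2037  0.165 ]
scn tab [ 0.5705 -0.1984  0.165 ]
scn tab [ 0.5652 -0.2436  0.165 ]
scn tab [ 0.5759 -0.2451  0.165 ]
```

```bash
cat >> h.py <<'E'
def q(yaw): return (R.from_euler('z',yaw,degrees=True)*R.from_quat([1,0,0,0])).as_quat()
def both(name,T,S,hw=(80,60)):
    ims=[]
    for n,c in(("top",T),("scene",S)):
        im=r.camera(n);cv2.imwrite(f"pics/{name}_{n}.png",im);x,y=[int(np.clip(c[i]-hw[i]/2,0,(512,384)[i]-hw[i])) for i in(0,1)]
        ims.append(cv2.resize(im[y:y+hw[1],x:x+hw[0]],(400,400*hw[1]//hw[0]),interpolation=cv2.INTER_CUBIC)); print(n,"crop origin",x,y,"scale",400/hw[0])
    cv2.imwrite(f"pics/{name}.png",cv2.convertScaleAbs(np.hstack(ims),alpha=1.4))
E
python3 - <<'E'
from h import *
p=[.5735,-.2245]
r.move_to(p+[.27],q(-4.7)); print(r.current_time(),r.current_joint_positions())
r.line_to(p+[.190],velocity=.1)
print(r.current_time(),r.current_tcp_pos(),r.current_wrist_force())
both("a",proj("top",p+[.16]),proj("scene",p+[.16]),(100,100))
E
```

```text
3.275 [ 0.01602975  0.84883326  0.74378669  1.28748795 -0.57248549  1.218187
 -0.87005204]
4.225 [ 0.57368055 -0.22467404  0.19060241] [-0.06629475 -0.1200208   0.03719228]
top crop origin 311 118 scale 4.0
scene crop origin 265 55 scale 4.0
```

View pics/a.png

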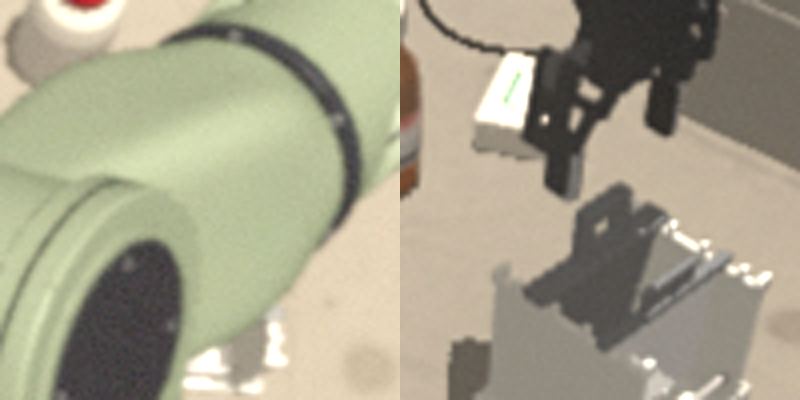

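The picture shows the open fingers (scene crop (570,180) and (660,120)) straddling the tab at (605,205), in line with the bar. Next I descend, grasp and lift.

Run:
```python
from h import *
p=[.5735,-.2245]
print(r.line_to(p+[.143],velocity=.07,until_force=8))
r.grasp(); print(r.current_opening(),r.current_grasp_force(),r.current_tcp_pos(),r.current_wrist_force())
r.line_to(p+[.158],velocity=.06); print(r.current_wrist_force(),r.current_opening())
r.line_to(p+[.285],velocity=.12); print(r.current_time(),r.current_opening(),r.current_wrist_force(),r.current_ft_torque(),r.current_tcp_pos())
g=p+[.24]
both("b",proj("top",p+[.05]),proj("scene",g),(110,110))
```

```text
False
0.04315438889543986 60.91536194086075 [ 0.57363841 -0.22460289  0.14345304] [-1.29303261  1.31763204  6.02249128]
[-0.32010193 -0.16234183 -1.76519096] 0.04295854045731453
7.225 0.04356608261317891 [ 0.38569093  0.29624379 -0.83366738] [-0.01050782  0.0025845  -0.03362004] [ 0.57334368 -0.22437576  0.284359  ]
top crop origin 297 123 scale 3.6363636363636362
scene crop origin 264 24 scale 3.6363636363636362
```

View pics/b.png

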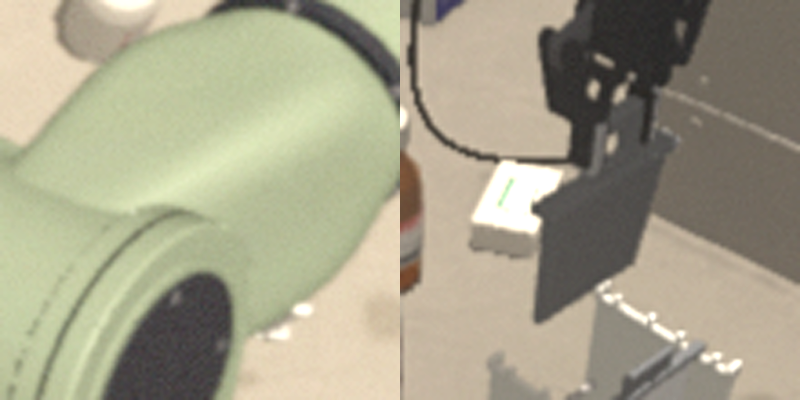

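The wedge is held upright, flat and undisturbed (toe corners at (537,322) and (632,265)), and the plate is still in the stand. Next I'll measure the held wedge against the TCP with the same scene camera.

```bash
python3 - <<'E'
from h import *
s=cv2.imread("pics/b_scene.png",0)
c=lambda X,Y:(264+(X-400+.5)/3.636-.5,24+(Y+.5)/3.636-.5)
yaw=lambda l:round(float(np.degrees(np.arctan(-l[1][0]/l[1][1]))),2)
z0=.2844-.123; tcp=np.array([.57334,-.22438])
Rz=lambda a:np.array([[np.cos(a),-np.sin(a)],[np.sin(a),np.cos(a)]])
a=np.radians(-4.7)
def rel(nm,l,ydes=0):
    d=(l[0]-tcp)@Rz(a); # in tool-yaw frame
    v=l[1]@Rz(a); print(nm,"x at y=0:",round(float((d[0]-v[0]/v[1]*d[1])*1e3),2),"yaw",yaw(l),"res",round(float(l[2]),2))
rel("toe (expect +2..+3)",edge(s,"scene",c(537,322),c(632,265),z0,'step',3))
rel("bar front top (expect -10.25)",edge(s,"scene",c(543,205),c(590,178),z0+.1025,'step',1.5))
for p in[(537,323),(633,265)]: print("toe corner",((onz("scene",c(*p),z0)[:2]-tcp)@Rz(a)*1e3).round(1))
E
sleep 0
python3 - <<'E'
import cv2
from h import *
im=cv2.imread("pics/b_scene.png");cv2.imwrite("pics/b2.png",cv2.resize(im[50:115,295:345],(460,598),interpolation=cv2.INTER_CUBIC))
E
```

```text
toe (expect +2..+3) x at y=0: 4.74 yaw -4.96 res 0.34
bar front top (expect -10.25) x at y=0: 4.91 yaw -6.59 res 0.11
toe corner [ 7.2 47. ]
toe corner [  2.6 -49.7]
```

View pics/b2.png

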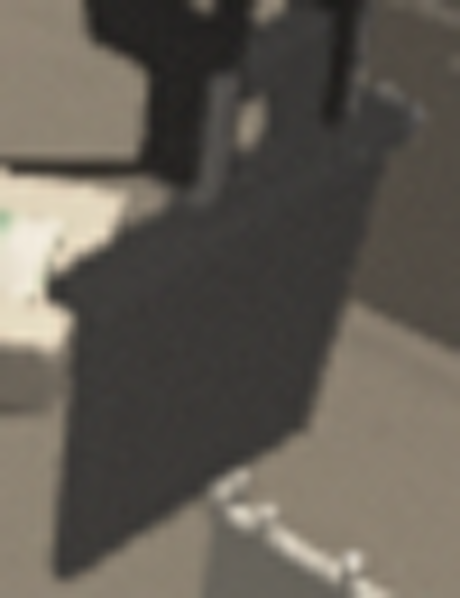

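```bash
cat >> h.py <<'E'
TC=np.array([.6175,.0915]);TY=-3.95
def tw(x,y=0):
    a=np.radians(TY);return TC+np.array([[np.cos(a),-np.sin(a)],[np.sin(a),np.cos(a)]])@[x,y]
def wt(p):
    a=np.radians(TY);return np.array([[np.cos(a),np.sin(a)],[-np.sin(a),np.cos(a)]])@(np.array(p)[:2]-TC)
OFF=.001; DZ=.123
def tgt(X0,h,y=0): return [*tw(X0-OFF,y),h+DZ]
E
python3 - <<'E'
from h import *
r.line_to(tgt(-.053,.162),frame=q(TY),velocity=.15)
r.line_to(tgt(-.053,.114),velocity=.1)
p=r.current_tcp_pos();print(r.current_time(),p,wt(p)*1e3,r.current_ee_rot(),q(TY),r.current_wrist_force(),r.current_joint_positions())
for n in("scene","top"): cv2.imwrite(f"pics/d_{n}.png",r.camera(n))
im=cv2.imread("pics/d_scene.png");print(proj("scene",[*tw(-.046),.105]))
cv2.imwrite("pics/d.png",cv2.convertScaleAbs(cv2.resize(im[115:205,170:270],(660,594),interpolation=cv2.INTER_CUBIC),alpha=1.5))
E
```

```text
10.2417 [0.56381876 0.09504048 0.23747661] [-53.7976165   -0.16581343] [ 9.99403192e-01 -3.45425405e-02  2.62766359e-04  6.06419266e-05] [ 0.99940596 -0.03446343  0.          0.        ] [ 0.3109737  -0.67854787 -0.39770567] [-0.58495082  0.83201409  0.79454879  1.51765143 -0.64589622  1.06795217
 -1.27559439]
[230.41693364 192.47015646]
```

View pics/d.png

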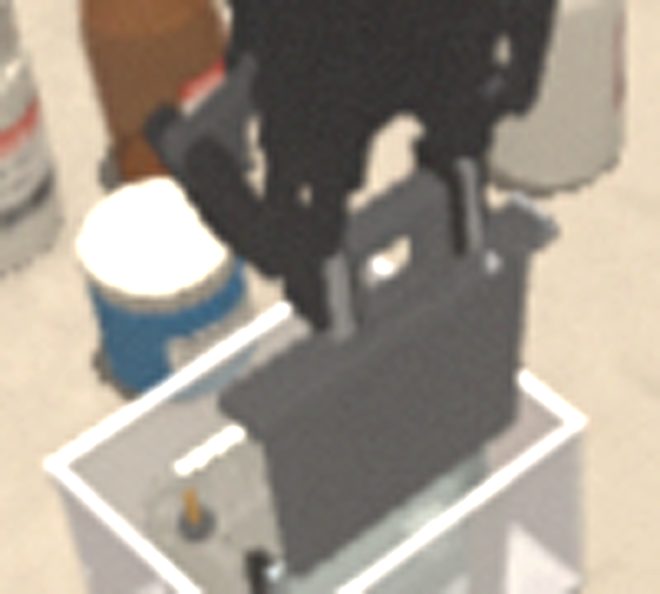

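The held wedge stands over the gap. Its toe runs from (285,573) to (515,412), with the glass edge just behind and the front rim in front of it. I'll measure the toe line in the tank frame.

Run:
```python
from h import *
s=cv2.imread("pics/d_scene.png",0)
c=lambda X,Y:(170+(X+.5)/6.6-.5,115+(Y+.5)/6.6-.5)
def rep(nm,l):
    p=wt(l[0]);v=wt(l[1]+TC);print(nm,"x@y0",round(float(p[0]-v[0]/v[1]*p[1])*1e3,2),"yaw rel",round(float(np.degrees(-v[0]/v[1])),2),round(float(l[2]),2))
h=.2375-.123
rep("toe",edge(s,"scene",c(300,565),c(510,418),h,'step',2))
for p in[(285,573),(517,412),(283,578),(519,408)]:print((wt(onz("scene",c(*p),h))*1e3).round(1))
rep("rim front",edge(s,"scene",c(420,535),c(570,432),.105,'ridge',3))
for p in[(222,395),(262,440),(555,230),(527,245)]:print("bar",p,(wt(onz("scene",c(*p),h+.1025))*1e3).round(1))
```

```text
toe x@y0 -48.82 yaw rel -0.88 0.11
[-43.5  49.3]
[-46.2 -55.3]
[-44.6  51.1]
[-45.3 -57.1]
rim front x@y0 -58.59 yaw rel 0.23 0.05
bar (222, 395) [-45.1  60.6]
bar (262, 440) [-67.4  63.2]
bar (555, 230) [-65.3 -58.9]
bar (527, 245) [-63.9 -48. ]
```

```bash
sed -i 's/^OFF=.001/OFF=.002/' h.py
python3 - <<'E'
from h import *
X=lambda h,c=.0018:-.044-(h-.010)/8+c
Q=q(TY+.5)
def st(m):
    p=r.current_tcp_pos();f=np.array(r.current_wrist_force());print(m,"t",round(r.current_time(),2),"X0 h",((wt(p)[0]+OFF)*1e3).round(2),round((p[2]-DZ)*1e3,2),"F",np.r_[wt(f[:2]+TC),f[2]].round(2),"M",np.round(r.current_ft_torque(),2))
r.line_to(tgt(X(.1),.112,.001),frame=Q,velocity=.05);st("top")
k=r.line_to(tgt(X(.1),.098,.001),velocity=.03,until_force=4);st(k)
if not k:
    k=r.line_to(tgt(X(.024),.024,.001),velocity=.025,until_force=4);st(k)
E
```

```text
top t 10.59 X0 h -53.52 112.11 F [ 0.17 -0.28 -0.68] M [ 0.03  0.   -0.02]
True t 11.07 X0 h -53.63 97.3 F [ 1.41  0.08 -1.62] M [-0.12 -0.58 -0.11]
```

```bash
cat >> h.py <<'E'
X=lambda h,c=.0018:-.044-(h-.010)/8+c
def FT():
    f=np.array(r.current_wrist_force());return np.r_[wt(f[:2]+TC),f[2]]
def st(m):
    p=r.current_tcp_pos();print(m,"t",round(r.current_time(),2),"X0 h",((wt(p)[0]+OFF)*1e3).round(2),round((p[2]-DZ)*1e3,2),"F",FT().round(2),"M",np.round(r.current_ft_torque(),2),"op",round(r.current_opening(),4))
E
python3 - <<'E'
from h import *
r.sleep(.1);st("static")
p=r.current_tcp_pos();h=p[2]-DZ
r.line_to(tgt(X(.1)+.0015,h,.001),velocity=.03);st("+1.5")
cv2.imwrite("pics/e_scene.png",r.camera("scene"))
E
```

```text
static t 11.18 X0 h -53.67 97.36 F [ 1.62 -0.12 -1.57] M [-0.13 -0.6  -0.11] op 0.0431
+1.5 t 11.43 X0 h -52.03 97.19 F [-0.32  0.69 -0.74] M [-0.01 -0.02  0.01] op 0.0428
```

Run:
```python
from h import *
c=.0033+.0003
k=r.line_to(tgt(X(.024,c),.024,.001),velocity=.025,until_force=4);st(k);r.sleep(.15);st("")
```

```text
True t 13.56 X0 h -44.96 37.88 F [-0.53 -0.4  -1.41] M [ 0.01  0.06 -0.  ] op 0.0429
 t 13.71 X0 h -44.89 38.12 F [-0.11  0.29 -1.47] M [-0.01  0.11 -0.  ] op 0.0433
```

Run:
```python
from h import *
p=r.current_tcp_pos();x=wt(p)[0]+OFF;h=p[2]-DZ
for i in range(40):
    f=FT()
    if f[2]+1.3>12 or abs(f[0])>15 or h<.024: break
    dz=.0006
    x+=dz/8+np.clip(f[0]*.00012,-.0006,.0006);h-=dz
    r.line_to(tgt(x,h,.001),velocity=.02)
    if i%3==0: st(i)
r.sleep(.1);st("end");print(x,h)
```

```text
0 t 13.96 X0 h -44.85 37.48 F [-0.22 -0.36 -2.07] M [-0.02  0.18  0.01] op 0.0431
3 t 14.71 X0 h -44.89 35.69 F [ 1.23  0.54 -2.08] M [ 0.06  0.16 -0.01] op 0.043
6 t 15.46 X0 h -44.84 33.87 F [-1.13 -0.62 -1.3 ] M [-0.01  0.22 -0.09] op 0.0428
9 t 16.21 X0 h -44.9 32.12 F [-0.23 -0.73  0.15] M [-0.06  0.01 -0.16] op 0.0429
12 t 16.96 X0 h -44.86 30.3 F [-1.08 -1.34  2.32] M [-0.11 -0.13 -0.29] op 0.0433
15 t 17.71 X0 h -44.66 28.57 F [-0.65  0.15  5.32] M [-0.14 -0.11 -0.31] op 0.0433
18 t 18.46 X0 h -44.45 27.11 F [-0.7  -0.36  9.48] M [ 0.01 -0.1  -0.31] op 0.0432
end t 19.06 X0 h -44.33 26.12 F [-1.09 -0.15 13.56] M [ 0.01 -0.   -0.3 ] op 0.0433
-0.044750938705889434 0.025519626967968438
```

Run:
```python
from h import *
r.open_gripper();r.sleep(.1);st("open")
p=np.array(r.current_tcp_pos());
r.line_to([*p[:2],.21],velocity=.08)
r.grasp();st("closed")
cv2.imwrite("pics/f_scene.png",r.camera("scene"))
p=np.array(r.current_tcp_pos())
print(r.line_to([*p[:2],.186],velocity=.04,until_force=6));st("approach")
k=r.line_to([*p[:2],.165],velocity=.008,until_force=19.5);st(k)
im=cv2.imread("pics/f_scene.png")
cv2.imwrite("pics/f.png",cv2.convertScaleAbs(cv2.resize(im[115:215,170:270],(600,600),interpolation=cv2.INTER_CUBIC),alpha=1.5))
```

```text
open t 19.65 X0 h -44.78 25.47 F [ 0.07 -0.43  0.51] M [0.04 0.01 0.  ] op 0.0851
closed t 21.33 X0 h -44.79 86.99 F [0.57 0.23 0.24] M [-0.    0.02  0.04] op -0.0001
False
approach t 22.13 X0 h -44.7 63.11 F [-0.19 -0.19 -0.05] M [ 0.04 -0.04 -0.02] op 0.0001
True t 23.31 X0 h -44.51 56.84 F [-0.73  0.87  7.21] M [ 0.06  0.08 -0.  ] op 0.0001
```

View pics/f.png

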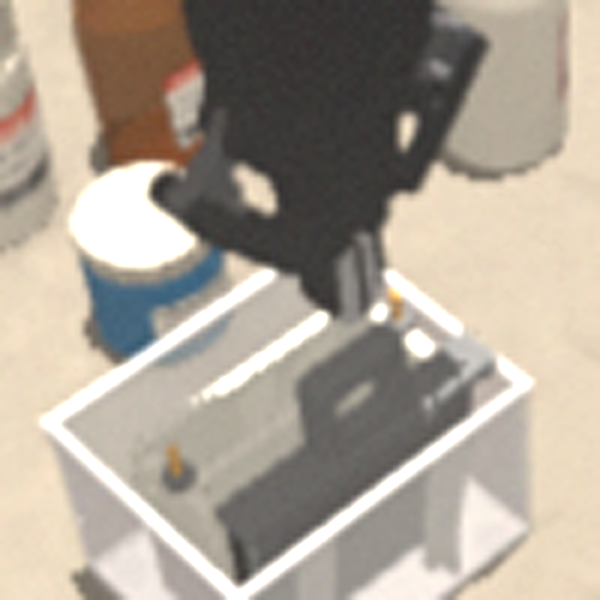

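The wedge stands in the gap, upright and straight, bar from (230,505) to (480,370), and the closed fingers are above the tab. The force settled to 7 N after the stop, so I'll press in small steps to a steady 20 N.

Run:
```python
from h import *
p=np.array(r.current_tcp_pos());z=p[2]
for i in range(40):
    f=FT()[2]
    if f>19.3: break
    z-= .0005 if f<15 else .0002
    r.line_to([*p[:2],z],velocity=.01)
    if i%3==0 or f>15: st(i)
r.sleep(.3);st("held")
```

```text
0 t 23.56 X0 h -44.46 56.83 F [-2.5  -0.05  9.89] M [ 0.02  0.67 -0.01] op -0.0001
2 t 24.06 X0 h -44.4 56.52 F [-5.96  0.49 16.47] M [ 0.11  1.09 -0.01] op 0.0002
3 t 24.31 X0 h -44.37 56.4 F [-4.52  0.72 18.81] M [ 0.11  1.2  -0.  ] op -0.0001
4 t 24.56 X0 h -44.33 56.25 F [-6.3   0.5  18.83] M [ 0.11  1.22 -0.  ] op -0.0
5 t 24.81 X0 h -44.33 56.09 F [-5.93  0.06 19.52] M [ 0.12  1.24 -0.02] op 0.0001
held t 25.11 X0 h -44.34 56.05 F [-4.83  0.27 19.87] M [ 0.17  1.23 -0.03] op -0.0001
```

Run:
```python
from h import *
p=np.array(r.current_tcp_pos())
r.line_to([*p[:2],.3],velocity=.12)
q0=r.current_tcp_pos();r.line_to([q0[0]-.08,q0[1]-.12,.36],velocity=.2);st("away")
for n in("scene","top"):cv2.imwrite(f"pics/g_{n}.png",r.camera(n))
a=cv2.imread("pics/g_scene.png");
cv2.imwrite("pics/g.png",cv2.convertScaleAbs(np.hstack([cv2.resize(a[135:225,172:262],(500,500),interpolation=cv2.INTER_CUBIC),cv2.resize(a[60:240,235:365],(300,415)) if 0 else cv2.copyMakeBorder(cv2.resize(a[60:240,240:360],(300,450)),0,50,0,0,0)]),alpha=1.4))
```

```text
away t 27.21 X0 h -115.7 236.36 F [ 0.58 -0.34 -0.39] M [-0.   -0.01 -0.  ] op 0.0
```

View pics/g.png

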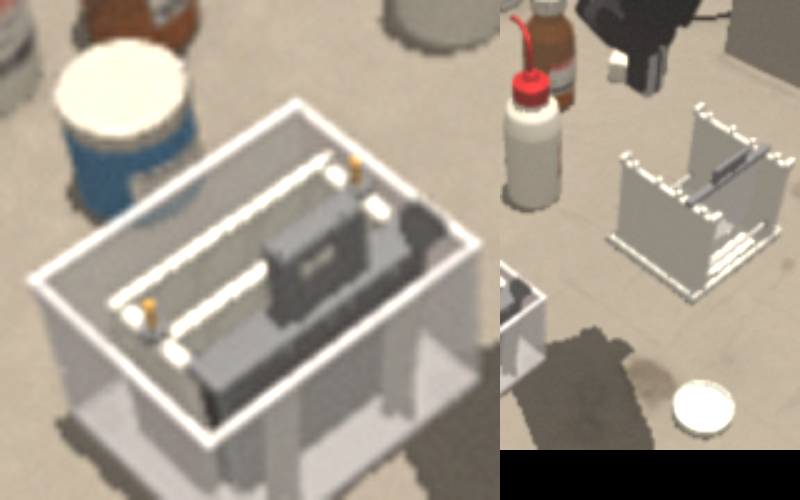

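Run:
```python
from h import *
c=lambda X,Y:(172+(X+.5)/5.556-.5,135+(Y+.5)/5.556-.5)
for p in[(267,243),(284,266),(367,210),(345,193)]:print("tab",(wt(onz("scene",c(*p),.1685))*1e3).round(1))
for p in[(193,356),(213,390)]:print("bar L",(wt(onz("scene",c(*p),.1265))*1e3).round(1))
s=cv2.imread("pics/g_scene.png",0)
l=edge(s,"scene",c(225,378),c(395,275),.1265,'step',1.5);v=wt(l[1]+TC);print("bar front yaw",np.degrees(-v[0]/v[1]),wt(l[0])*1e3,l[2])
```

```text
tab [-41.3  20.5]
tab [-54.7  23.3]
tab [-55.9 -18.4]
tab [-43.2 -18.1]
bar L [-35.6  59.4]
bar L [-54.1  64.3]
bar front yaw -1.4047781237752661 [-56.60947772  16.13934895] 0.20903482991587
```

The wedge is seated upright behind the rim and centred to about 2 mm, on clear faces both sides. The plate still hangs in the stand, and the dish and wash bottle haven't moved. I'm handing in.

```bash
python3 -c "
from plant import r
print(r.sign_off(), r.current_time())"
```

```text
the job is handed in; nothing more can be done
the job is handed in; nothing more can be done
```

I pushed the grey wedge toe down into the gap to a steady 20 N, let go and handed the job in at about 27 s; the last pictures show it upright and centred to about 2 mm, with the plate still in the stand and the nearby things in view undisturbed.

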